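Line up salvaged run capacitors by size

ROBOT

A 6-joint arm with a two-finger parallel gripper is mounted at the origin on the work surface. World frame = base frame: x ahead of the robot, y to its left, z up, the work surface at z = 0. Lengths are in m, angles in degrees, forces in N, time in s.
With the tool pointing down it reaches from about 0.35 to 0.85 m from the base axis. Payload 8.1 kg.
Tool frame: the origin (TCP) lies midway between the tips of the shut fingers; the grasp point (between the pads) lies 19 mm behind it; y points along the fingers, x is the direction in which the jaws open and shut, and the axes are right-handed (so a half turn about y gives the same grasp; the last joint's range is limited). The gripper opens to 93 mm and grips with 3 to 60 N. Pads are 15 mm wide; open, the fingers measure 128 mm over their backs; the gripper's body (75 mm by 188 mm) begins 65 mm behind the grasp point.
Start: joints at [-68.95, 7.471, 85.268, -0, 87.261, -4.893], TCP at [0.263, -0.54, 0.219] pointing down, gripper open.
Joint ranges: [-169.43, 169.43], [-51.17, 129.36], [1.28, 143.12], [-76.62, 256.62], [0, 156.53], [-152.29, 152.29]. Speed limits (degrees/s): [136.94, 136.94, 159.86, 180, 180, 180].

INTERFACE

Orientations are given as [roll, pitch, yaw] about the fixed x, y, z axes, in that order (R = Rz(yaw) Ry(pitch) Rx(roll)).
In Python, from plant import arm, get_image, camera_model, nets gives the robot as it stands. The module is installed in compiled form; this text tells all that it offers.
- The arm moves only by the shell command python3 -m pendant 'ROWS'. ROWS is JSON, a list of rows, each a list of 5 numbers: the shift along the tool's x, y, z in m, then the turn about the tool's y in rad, then the opening, from 0 (shut) to 1 (fully open). In form: [[x, y, z, turn, fingers], ...]. A call has 1 to 12 rows; each row shifts and turns the commanded pose from where the row before left it, along the tool's axes as they then stand; what a row does not reach is not made up. A row lasts 1/12 s, in which the tool goes at most 41.7 mm and 7.16 degrees, less where a joint would pass 70% of its speed; a pose out of reach is approached as far as the arm can. A call with a gripper value outside its range is refused whole. The fingers move at their own pace and stop on an object; the grip force is fixed at half the most. Time passes only in rows, so rows that do not move let the fingers close. It gives the time, the measured TCP pose, the force and the opening at its end, in the units of the state.
- arm.get_state(): the state, without advancing time (a new reading comes with each control period).
- get_image(name): name is "side" or "top"; returns (picture, depth): 420x560x3 uint8, blue, green, red; 420x560 float32, m along the optical axis (not along the pixel's ray), 0 where there is no reading.
- camera_model(name): a dict with "fx", "fy", "cx", "cy" (pixels), "k1" (the pictures are not rectified: a ray, as slopes to the right and down, at radius r is drawn at 1 + k1 r^2 times it, then the intrinsics apply), "world_from_camera" (4x4, takes a point from camera to world coordinates). Camera axes: x right, y up, looking along -z (the intrinsics and any distortion apply to the point x, -y, -z); pixel columns grow to the right and rows downward; lengths in m; the calibration is good to about 2 mm. A picture is of the moment at which its call begins. camera_model takes no time and is no camera call.
- arm.sign_off(): hands the job in, once; it reports no verdict.
Trained networks look in the newest picture that a camera, given by its name, has taken for a name from the list of things; names that differ only in an ending like _2 or _b are one class to them, and where a whole thing is asked for, a point or a joint stands for the part that bears it (a point fixed in the world has none). Each returns a list of dicts, best first, with "p" (0 to 1); they miss things now and then, are a little off and sometimes report something else, mostly with a low value. They report only what shows in the picture. A call takes as long as a camera call. They do not tell look-alikes from the thing itself.
- nets.recognise(camera, name): "position" ([row, column] in pixels, amid what is visible of it).
- nets.trace(camera, name): "pixels" (420x560 bool, what is visible of it) and "position" ([row, column] in pixels, amid what is visible of it).
- nets.mark_of(camera, name): "position" ([row, column] in pixels: a listed point, or the origin of a listed thing).
The state is a dict: "t": time; "q": joint angles; "joint_vel": joint speeds; "joint_torque": joint torques, N m; "ee_pos": TCP position; "tcp_rot": TCP orientation; "wrist_force": force on the tool from outside, world axes, zero at the start; "moment": the same for the moment, N m; "finger_gap": opening from 0.0 (shut) to 1.0 (fully open).
Only numpy, scipy, OpenCV 4.12 (cv2) and the standard library are available. Lean on these libraries where they do the work, as an engineer would, in place of code of your own. Each camera call takes 0.05 s, during which the arm holds its last target. There are 200 camera calls.

TASK

Stand the four white motor capacitors on the plank in order of size, one upright on the middle of each round rubber mark: the largest on the mark nearest the steel bracket, then each next smaller one, so that the smallest ends up farthest from the bracket. Do not knock any capacitor over on the way, and leave all four standing free.

Things in the scene. Friction and masses are not known exactly. Their poses are not given: they have to be found in the camera images.
- cap_small: the smallest of four loose motor run capacitors: an upright plain white plastic cylinder, 32 mm in diameter and 55 mm tall to its lid, with a black disc and two thin 9 mm steel terminal blades on top; origin at the centre of its underside, z along its axis, upwards while it stands. Grip it round the white cylinder; it starts standing on the bench
- cap_medium: the second smallest of four loose motor run capacitors: an upright plain white plastic cylinder, 39 mm in diameter and 72 mm tall to its lid, with a black disc and two thin 9 mm steel terminal blades on top; origin at the centre of its underside, z along its axis, upwards while it stands. Grip it round the white cylinder; it starts standing on the bench
- cap_large: the second largest of four loose motor run capacitors: an upright plain white plastic cylinder, 46 mm in diameter and 90 mm tall to its lid, with a black disc and two thin 9 mm steel terminal blades on top; origin at the centre of its underside, z along its axis, upwards while it stands. Grip it round the white cylinder; it starts standing on the bench
- cap_largest: the largest of four loose motor run capacitors: an upright plain white plastic cylinder, 55 mm in diameter and 110 mm tall to its lid, with a black disc and two thin 9 mm steel terminal blades on top; origin at the centre of its underside, z along its axis, upwards while it stands. Grip it round the white cylinder; it starts standing on the bench
- plank: fixed brown wooden plank lying flat on the bench beyond the capacitors, 360 mm long (its own y), 100 mm wide (x), 15 mm thick, thin steel edging flush along both long sides; origin at the centre of its underside. The four round marks lie on it in one row along its y at -127.5, -42.5, 42.5 and 127.5 mm from its middle, at x = 0
- mark_a: one of four identical fixed black rubber discs on the plank, 68 mm in diameter, 3 mm thick, origin at the centre of its underside, so its top is 3 mm above the origin and 18 mm above the bench; the letter does not tell which of the four places in the row it has
- mark_b: one of four identical fixed black rubber discs on the plank, 68 mm in diameter, 3 mm thick, origin at the centre of its underside, so its top is 3 mm above the origin and 18 mm above the bench; the letter does not tell which of the four places in the row it has
- mark_c: one of four identical fixed black rubber discs on the plank, 68 mm in diameter, 3 mm thick, origin at the centre of its underside, so its top is 3 mm above the origin and 18 mm above the bench; the letter does not tell which of the four places in the row it has
- mark_d: one of four identical fixed black rubber discs on the plank, 68 mm in diameter, 3 mm thick, origin at the centre of its underside, so its top is 3 mm above the origin and 18 mm above the bench; the letter does not tell which of the four places in the row it has
- bracket: fixed bare steel bracket standing on the bench just beyond one end of the plank (either end), in line with the row: an upright plate 70 mm wide and 95 mm tall on a flat 70 x 50 mm foot, with small ribs; origin at the centre of its underside, about 113 mm from the centre of the nearest mark. At the other end stands a round grey drain pump with a copper block on top, which is not the bracket
Mind the look-alikes: they are no part of the job. What is shaped like the cap_small but purple is not meant.

How it is judged:
By the outcome, as a careful person would: the job done as asked, in the order asked, and still so for the second after the job is handed in, with the robot touching nothing.
It also fails if it takes over 99 s, if anything falls off the work surface, if the arm or the gripper's body presses on something with over 40 N, if the wrist force passes 120 N, or if a joint passes its speed limit or range.

## Working session

There is one attempt and no reset: what is moved stays moved. The work goes in short steps, Python scripts to look and compute and a shell command to move; the robot and the scene stay as the last step left them, time stands still between calls to the robot, and variables do not carry over. Pictures are saved under pics/ and viewed, about 12 in all and at most 16, crops included, and the job is handed in when it is done.

```bash
mkdir -p pics
cat > h.py <<'E'
import numpy as np, cv2
from plant import arm, get_image, camera_model, nets
def ray(c,r,col):
    m=camera_model(c); d=np.array([(col-m['cx'])/m['fx'],(r-m['cy'])/m['fy']]); u=d.copy()
    for _ in range(20): u=d/(1+m['k1']*(u@u))
    return np.array([u[0],-u[1],-1.]), m['world_from_camera']
def at_depth(c,r,col,d):
    v,T=ray(c,r,col); return (T@np.r_[v*d,1])[:3]
def at_z(c,r,col,z):
    v,T=ray(c,r,col); w=T[:3,:3]@v; return T[:3,3]+w*(z-T[2,3])/w[2]
def cloud(c,dep):
    m=camera_model(c); rr,cc=np.mgrid[:420,:560]
    d=np.stack([(cc-m['cx'])/m['fx'],(rr-m['cy'])/m['fy']],-1); u=d.copy()
    for _ in range(20): u=d/(1+m['k1']*(u**2).sum(-1,keepdims=True))
    p=np.stack([u[...,0]*dep,-u[...,1]*dep,-dep],-1); T=m['world_from_camera']
    return p@T[:3,:3].T+T[:3,3]
E
python3 - <<'E'
from h import *
print(arm.get_state()['tcp_rot'],arm.get_state()['ee_pos'])
for c in('top','side'):
    im,d=get_image(c); cv2.imwrite(f'pics/{c}0.png',im); np.savez(f'{c}0.npz',im=im,d=d)
    m=camera_model(c);print(c,m['fx'],m['k1'],np.round(m['world_from_camera'],3).tolist())
    for n in('cap_small','cap_medium','cap_large','cap_largest','mark_a','bracket','plank'):
        for q in nets.trace(c,n):
            r,k=map(int,q['position']); P=cloud(c,d)[q['pixels']&(d>0)]
            print(c,n,round(q['p'],2),r,k,q['pixels'].sum(),np.round(np.median(P,0),3) if len(P) else '', np.round(P.max(0),3) if len(P) else '')
E
```

```text
[-89.99273511   0.10191047 -64.05682469] [ 0.26230374 -0.53900877  0.21762835]
top 422.8345774927881 -0.10404082434944482 [[-0.014, 0.996, -0.089, 0.425], [-1.0, -0.014, -0.001, 0.034], [-0.002, 0.089, 0.996, 1.114], [0.0, 0.0, 0.0, 1.0]]
top cap_small 0.59 237 182 180 [0.45  0.282 0.054] [0.467 0.302 0.066]
top cap_small 0.55 268 163 140 [0.383 0.323 0.054] [0.395 0.341 0.065]
top cap_medium 0.73 244 262 191 [0.435 0.08  0.073] [0.452 0.098 0.083]
top cap_large 0.69 243 396 440 [ 0.433 -0.252  0.089] [ 0.457 -0.238  0.102]
top cap_large 0.35 180 297 3379 [ 0.611 -0.027  0.015] [0.676 0.154 0.024]
top cap_largest 0.66 244 335 488 [ 0.437 -0.096  0.111] [ 0.463 -0.073  0.121]
top mark_a 0.96 178 318 530 [ 0.617 -0.071  0.018] [ 0.655 -0.037  0.025]
top mark_a 0.92 177 251 511 [0.613 0.1   0.018] [0.646 0.134 0.025]
top mark_a 0.9 180 285 546 [0.615 0.015 0.018] [0.65  0.05  0.023]
top mark_a 0.86 173 349 502 [ 0.621 -0.156  0.018] [ 0.654 -0.124  0.025]
top bracket 0.65 182 210 540 [0.607 0.208 0.007] [0.645 0.237 0.1  ]
side 448.8032275337558 -0.0775066607469349 [[-0.952, 0.233, -0.1
[... 275 characters left out ...]
.433 0.093 0.055] [0.459 0.102 0.084]
side cap_large 0.73 156 342 565 [ 0.431 -0.244  0.059] [ 0.469 -0.117  0.114]
side cap_large 0.22 193 254 381 [ 0.62  -0.069  0.02 ] [ 0.654 -0.036  0.024]
side cap_largest 0.82 188 323 925 [ 0.436 -0.08   0.079] [ 0.481 -0.069  0.123]
side mark_a 0.9 219 243 384 [0.617 0.018 0.02 ] [0.651 0.049 0.024]
side mark_a 0.77 170 266 347 [ 0.623 -0.154  0.02 ] [ 0.657 -0.121  0.025]
side mark_a 0.72 191 253 318 [ 0.621 -0.069  0.02 ] [ 0.651 -0.036  0.024]
side mark_a 0.59 244 232 487 [0.616 0.102 0.02 ] [0.648 0.133 0.024]
side bracket 0.82 275 217 1103 [0.61  0.215 0.04 ] [0.658 0.239 0.099]
side plank 0.57 209 255 2901 [0.607 0.009 0.017] [0.682 0.215 0.099]
```

View pics/top0.png

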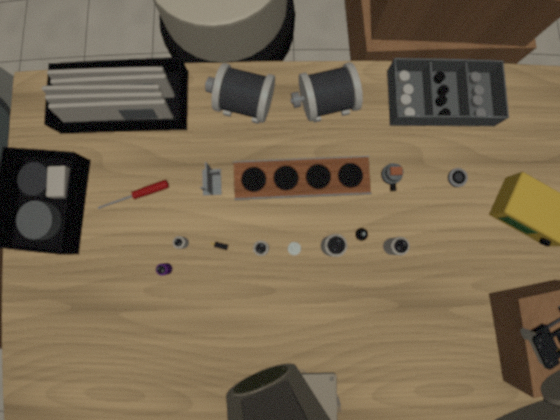

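View pics/side0.png

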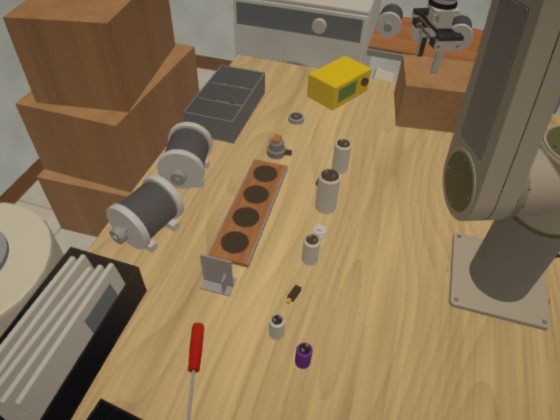

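Run:
```python
from h import *
from scipy.optimize import least_squares
P=[];C=[]
for c in('top','side'):
    z=np.load(c+'0.npz'); P.append(cloud(c,z['d'])); C.append(z['im'])
for n,g,r,h in(('small1',(.45,.282),.016,.055),('small2',(.383,.323),.016,.055),('medium',(.435,.08),.0195,.072),('large',(.433,-.252),.023,.09),('largest',(.437,-.096),.0275,.11)):
    out=[]
    for p,im in zip(P,C):
        near=np.hypot(p[...,0]-g[0],p[...,1]-g[1])<r+.015
        t=p[near&(abs(p[...,2]-h)<.006)][:,:2]
        w=p[near&(p[...,2]>.012)&(p[...,2]<h-.006)][:,:2]
        top=(t.min(0)+t.max(0))/2
        f=least_squares(lambda v:np.hypot(*(w-v).T)-r,top,loss='soft_l1',f_scale=.002).x if len(w)>20 else None
        out.append((np.round(top,4),np.round(t.max(0)-t.min(0),3),np.round(f,4) if f is not None else None))
    print(n,out, im[near&(abs(p[...,2]-h)<.02)].mean(0).astype(int))
for c in('top','side'):
    get_image(c)
    for q in nets.mark_of(c,'mark_a'): print(c,q['p'],at_z(c,*q['position'],.015).round(4))
    z=np.load(c+'0.npz')
    for q in nets.trace(c,'mark_a'):
        k=cloud(c,z['d']);rr,cc=np.where(q['pixels'])
        xy=np.array([at_z(c,a,b,.018)[:2] for a,b in zip(rr,cc)]); print(c,xy.mean(0).round(4),(xy.max(0)-xy.min(0)).round(3))
im=np.hstack([cv2.resize(C[0][215:285,140:285],None,fx=2.7,fy=4),cv2.resize(C[1][300:370,250:330],None,fx=4,fy=4)])
cv2.imwrite('pics/crop0.png',im)
```

```text
small1 [(array([0.4512, 0.2875]), array([0.028, 0.031]), array([0.451 , 0.2878])), (array([0.4513, 0.2893]), array([0.032, 0.032]), array([0.4514, 0.2888]))] [ 98 113 123]
small2 [(array([0.3823, 0.3302]), array([0.03 , 0.028]), array([0.3822, 0.3323])), (array([0.3832, 0.3326]), array([0.031, 0.031]), array([0.3832, 0.3315]))] [78 52 81]
medium [(array([0.4336, 0.0804]), array([0.037, 0.035]), None), (array([0.4347, 0.081 ]), array([0.037, 0.039]), array([0.4349, 0.0797]))] [ 95 112 125]
large [(array([ 0.434 , -0.2613]), array([0.044, 0.047]), array([ 0.433 , -0.2629])), (array([ 0.4335, -0.258 ]), array([0.045, 0.043]), array([ 0.4338, -0.2608]))] [ 92 110 123]
largest [(array([ 0.439 , -0.0998]), array([0.052, 0.053]), array([ 0.4383, -0.1007])), (array([ 0.4386, -0.0978]), array([0.054, 0.052]), array([ 0.4391, -0.101 ]))] [ 86 103 116]
top 0.94 [ 0.6106 -0.0783  0.015 ]
top 0.8 [0.6136 0.0979 0.015 ]
top 0.68 [ 0.6231 -0.152   0.015 ]
top 0.64 [0.6146 0.0048 0.015 ]
top [ 0.6174 -0.0709] [0.064 0.066]
top [ 0.6207 -0.1559] [0.064 0.064]
top [0.4517 0.2902] [0.029 0.04 ]
top [0.6124 0.1002] [0.069 0.066]
top [0.615  0.0152] [0.064 0.063]
side 0.77 [ 0.6224 -0.0767  0.015 ]
side 0.73 [ 0.6171 -0.1592  0.015 ]
side 0.64 [0.6196 0.0105 0.015 ]
side 0.58 [0.6167 0.1001 0.015 ]
side [0.6161 0.0996] [0.069 0.07 ]
side [ 0.6235 -0.1552] [0.065 0.071]
side [ 0.6216 -0.071 ] [0.068 0.07 ]
side [0.6159 0.0157] [0.062 0.066]
```

View pics/crop0.png

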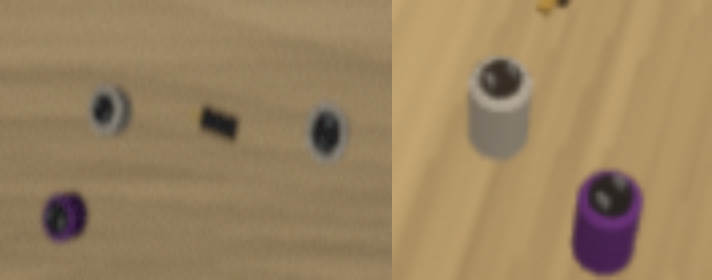

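Pictures 1 to 3: the white caps in the top view are small (237,182), medium (244,262), large (243,396) and largest (244,335). The look-alikes are the purple cylinder (268,163), the white disc at (248,294) and the grey pump at (174,392). The crop shows (237,182) is white and the other one purple. The bracket is at (182,210), the +y end, so the largest goes on the mark at (0.615, 0.100). I'll turn the jaws along world x, so that tool x/y/z = world x/down/y.

```bash
python3 -m pendant '[[0,0,0,-0.124,1],[0,0,0,-0.124,1],[0,0,0,-0.124,1],[0,0,0,-0.124,1],[0,0,0,-0.124,1],[0,0,0,-0.124,1],[0,0,0,-0.124,1],[0,0,0,-0.124,1],[0,0,0,-0.124,1],[0,0,0,0,1],[0,0,0,0,1]]'
python3 -m pendant '[[0.016,0,0.036,0,1],[0.016,0,0.036,0,1],[0.016,0,0.036,0,1],[0.016,0,0.036,0,1],[0.016,0,0.036,0,1],[0.016,0,0.036,0,1],[0.016,0,0.036,0,1],[0.016,0,0.036,0,1],[0.016,0,0.036,0,1],[0.016,0,0.036,0,1],[0.016,0,0.036,0,1],[0,0,0,0,1]]'
```

```text
t: 2.02
ee_pos: [0.2625, -0.5395, 0.2187]
tcp_rot: [-90.0, -0.0, -0.3]
wrist_force: [0.2, 0.7, 0.2]
finger_gap: 1.001
t: 3.02
ee_pos: [0.4414, -0.138, 0.219]
tcp_rot: [-89.9, -0.1, -0.0]
wrist_force: [0.4, -0.4, 0.4]
finger_gap: 1.0
```

```bash
python3 -m pendant '[[-0.0025,0,0.019,0,1],[0,0,0.0185,0,1],[0,0,0,0,1],[0,0.025,0,0,1],[0,0.025,0,0,1],[0,0.025,0,0,1],[0,0.025,0,0,1],[0,0.025,0,0,1],[0,0.02,0,0,1],[0,0.014,0,0,1],[0,0,0,0,1],[0,0,0,0,1]]'
python3 - <<'E'
from h import *
ims=[]
for c in('top','side'):
    im,d=get_image(c); ims.append(im)
cv2.imwrite('pics/g1.png',np.hstack([cv2.resize(ims[0][190:290,280:400],None,fx=3.3,fy=3.3),cv2.resize(ims[1][120:220,270:390],None,fx=3.3,fy=3.3)]))
E
```

```text
t: 4.02
ee_pos: [0.4361, -0.1069, 0.0592]
tcp_rot: [-90.0, 0.1, -0.3]
wrist_force: [-0.3, 0.2, 0.1]
finger_gap: 1.0
```

View pics/g1.png

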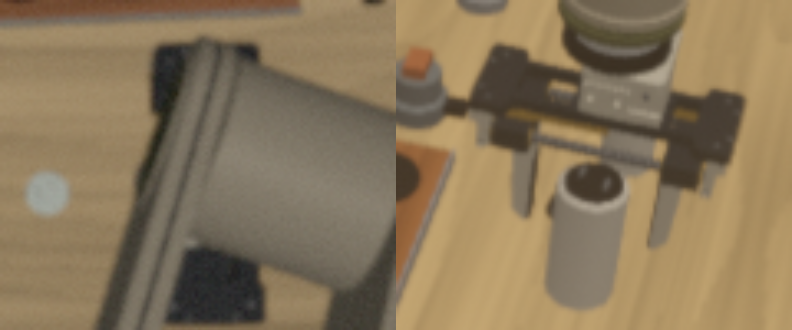

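The jaws straddle the cap with the arm about 6 mm short in y. I'll nudge it, go 10 mm lower, close and lift.

```bash
python3 -m pendant '[[0.002,0,0.006,0,1],[0,0.01,0,0,1],[0,0,0,0,1],[0,0,0,0,1]]'; python3 -m pendant '[[0,0,0,0,0.4],[0,0,0,0,0.4],[0,0,0,0,0.4],[0,0,0,0,0.4],[0,0,0,0,0.4],[0,0,0,0,0.4],[0,0,0,0,0.4],[0,0,0,0,0.4]]'
```

```text
t: 4.45
ee_pos: [0.4385, -0.1001, 0.0492]
tcp_rot: [-90.0, 0.0, -0.1]
wrist_force: [-0.3, -0.2, 0.4]
finger_gap: 1.0
t: 5.12
ee_pos: [0.4389, -0.1004, 0.0497]
tcp_rot: [-90.0, 0.0, -0.1]
wrist_force: [-0.6, 0.5, 0.7]
finger_gap: 0.585
```

```bash
python3 -m pendant '[[0,-0.01,0,0,0.4],[0,-0.02,0,0,0.4],[0,-0.02,0,0,0.4],[0,-0.01,0,0,0.4],[0.01,0,0,0,0.4],[0.02,0,0.01,0,0.4],[0.025,0,0.02,0,0.4],[0.025,0,0.025,0,0.4],[0.025,0,0.025,0,0.4],[0.025,0,0.025,0,0.4],[0.02,0,0.03,0,0.4],[0.01,0,0.025,0,0.4]]'; python3 -m pendant '[[0.01,0,0.015,0,0.4],[0.005,0,0.015,0,0.4],[0.001,0,0.01,0,0.4],[0,0,0,0,0.4],[0,0,0,0,0.4]]'
```

```text
t: 6.12
ee_pos: [0.601, 0.0613, 0.1097]
tcp_rot: [-90.0, -0.0, -0.1]
wrist_force: [0.7, -0.3, -1.8]
finger_gap: 0.59
t: 6.53
ee_pos: [0.6147, 0.0991, 0.1095]
tcp_rot: [-90.0, 0.0, -0.1]
wrist_force: [-0.3, -0.5, -3.0]
finger_gap: 0.592
```

```bash
cat >> h.py <<'E'
def cyl(g,r,zlo,zhi,cams=('side','top')):
    from scipy.optimize import least_squares
    for c in cams:
        im,d=get_image(c); p=cloud(c,d)
        n=(np.hypot(p[...,0]-g[0],p[...,1]-g[1])<r+.012)&(p[...,2]>zlo)&(p[...,2]<zhi)
        w=p[n]
        if len(w)<25: print(c,len(w)); continue
        f=least_squares(lambda v:np.hypot(w[:,0]-v[0]-v[2]*(w[:,2]-zlo),w[:,1]-v[1]-v[3]*(w[:,2]-zlo))-r,[*g,0,0],loss='soft_l1',f_scale=.002).x
        print(c,len(w),'base',f[:2].round(4),'tilt deg',np.degrees(f[2:]).round(1))
E
python3 - <<'E'
from h import *
cyl((.6145,.0995),.0275,.07,.165)
im,d=get_image('side'); cv2.imwrite('pics/c1.png',cv2.resize(im[130:300,150:330],None,fx=3.3,fy=3.3))
E
```

```text
side 828 base [0.616  0.0985] tilt deg [0.1 0.3]
top 0
```

View pics/c1.png

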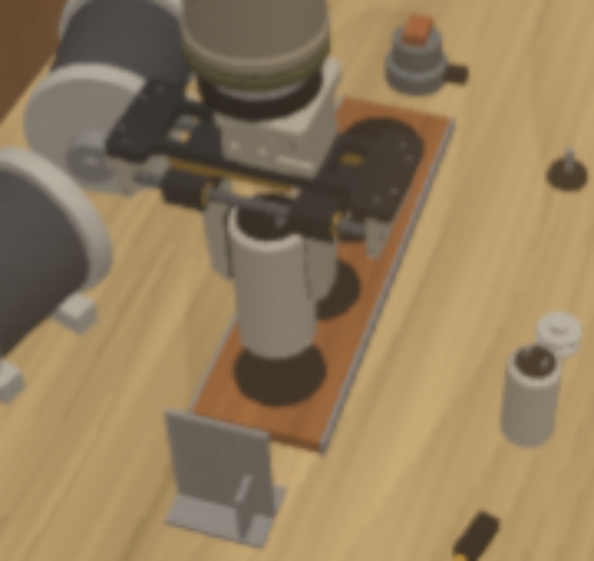

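The cap hangs upright over the mark nearest the bracket. In the same camera it is within about 1 mm of the mark, so I'll lower it.

```bash
python3 -m pendant '[[0,0.015,0.001,0,0.4],[0,0.015,0,0,0.4],[0,0.007,0,0,0.4],[0,0.003,0,0,0.4],[0,0.001,0,0,0.4],[0,0,0,0,0.4],[0,0,0,0,0.4]]'
```

```text
t: 7.27
ee_pos: [0.6159, 0.1001, 0.0696]
tcp_rot: [-90.0, -0.1, -0.1]
wrist_force: [0.5, -0.2, -1.5]
finger_gap: 0.588
```

```bash
python3 -m pendant '[[0,0.001,0,0,0.4],[0,0.0005,0,0,0.4],[0,0,0,0,0.4]]'
```

```text
t: 7.52
ee_pos: [0.6157, 0.1003, 0.0677]
tcp_rot: [-90.0, -0.1, -0.1]
wrist_force: [0.5, -0.9, 0.4]
finger_gap: 0.59
```

```bash
python3 -m pendant '[[0,0,0,0,0.65],[0,0,0,0,0.8],[0,0,0,0,1],[0,0,0,0,1],[0,0,0,0,1],[0,0,0,0,1],[0,-0.02,0,0,1],[0,-0.04,0,0,1],[0,-0.04,0,0,1],[0,-0.03,0,0,1],[0,-0.005,0,0,1],[0,0,0,0,1]]'
python3 - <<'E'
from h import *
cyl((.6155,.0995),.0275,.025,.12)
E
```

```text
t: 8.52
ee_pos: [0.6174, 0.1005, 0.2062]
tcp_rot: [-90.0, -0.4, -0.1]
wrist_force: [-0.2, 0.2, 0.3]
finger_gap: 1.002
side 644 base [0.6172 0.0997] tilt deg [-0.1  0. ]
top 9
```

```bash
python3 -m pendant '[[-0.008,0,-0.015,0,1],[-0.016,0,-0.032,0,1],[-0.016,0,-0.033,0,1],[-0.016,0,-0.033,0,1],[-0.016,0,-0.033,0,1],[-0.016,0,-0.033,0,1],[-0.016,0,-0.033,0,1],[-0.016,0,-0.033,0,1],[-0.016,0,-0.033,0,1],[-0.016,0,-0.033,0,1],[-0.016,0,-0.033,0,1],[-0.014,0,-0.017,0,1]]'; python3 -m pendant '[[0,0,0,0,1],[0,0,0,0,1]]'
```

```text
t: 9.62
ee_pos: [0.4299, -0.2625, 0.1993]
tcp_rot: [-89.9, 0.2, -0.2]
wrist_force: [-0.0, 0.5, 0.7]
finger_gap: 1.001
t: 9.78
ee_pos: [0.4309, -0.2604, 0.1996]
tcp_rot: [-89.8, 0.2, -0.3]
wrist_force: [0.4, 0.2, -0.3]
finger_gap: 1.001
```

```bash
python3 -m pendant '[[0.003,0,-0.0005,0,1],[0,0.02,0,0,1],[0,0.03,0,0,1],[0,0.03,0,0,1],[0,0.03,0,0,1],[0,0.025,0,0,1],[0,0.015,0,0,1],[0,0.01,0,0,1],[0,0,0,0,1],[0,0,0,0,1]]'
```

```text
t: 10.62
ee_pos: [0.4359, -0.26, 0.0419]
tcp_rot: [-90.0, 0.0, -0.0]
wrist_force: [1.3, -0.4, -0.1]
finger_gap: 1.003
```

Run:
```python
from h import *
cyl((.4335,-.2615),.023,.01,.085)
```

```text
side 345 base [ 0.434  -0.2618] tilt deg [-0.   1.1]
top 108 base [ 0.4328 -0.2641] tilt deg [0.1 1.8]
```

Undisturbed, so I'll close with a small correction and lift.

```bash
python3 -m pendant '[[-0.0015,0,-0.0015,0,1],[0,0,0,0,0.3],[0,0,0,0,0.3],[0,0,0,0,0.3],[0,0,0,0,0.3],[0,0,0,0,0.3],[0,0,0,0,0.3],[0,0,0,0,0.3],[0,0,0,0,0.3],[0,0,0,0,0.3],[0,0,0,0,0.3]]'
```

```text
t: 11.63
ee_pos: [0.434, -0.2623, 0.0421]
tcp_rot: [-90.0, 0.0, -0.1]
wrist_force: [-1.1, 0.2, -0.3]
finger_gap: 0.491
```

```bash
python3 -m pendant '[[0,-0.01,0,0,0.3],[0,-0.02,0,0,0.3],[0,-0.02,0,0,0.3],[0,0,0.01,0,0.3],[0.01,0,0.02,0,0.3],[0.02,0,0.03,0,0.3],[0.022,0,0.033,0,0.3],[0.022,0,0.033,0,0.3],[0.022,0,0.033,0,0.3],[0.022,0,0.033,0,0.3],[0.022,0,0.03,0,0.3],[0.02,0,0.025,0,0.3]]'; python3 -m pendant '[[0.015,0,0.015,0,0.3],[0.0075,0,0.01,0,0.3],[0,0,0.0055,0,0.3],[0,0,0,0,0.3],[0,0,0,0,0.3]]'
python3 - <<'E'
from h import *
cyl((.6165,.0155),.023,.06,.135,('side',))
im,d=get_image('side'); cv2.imwrite('pics/c2.png',cv2.resize(im[130:300,150:330],None,fx=3.3,fy=3.3))
E
```

```text
t: 12.63
ee_pos: [0.5947, -0.0123, 0.0912]
tcp_rot: [-90.0, 0.0, -0.0]
wrist_force: [0.2, -1.7, -2.2]
finger_gap: 0.491
t: 13.05
ee_pos: [0.616, 0.0143, 0.0916]
tcp_rot: [-90.0, 0.1, -0.1]
wrist_force: [0.4, -1.6, -1.1]
finger_gap: 0.487
side 468 base [0.6172 0.0143] tilt deg [0.4 0.7]
```

View pics/c2.png

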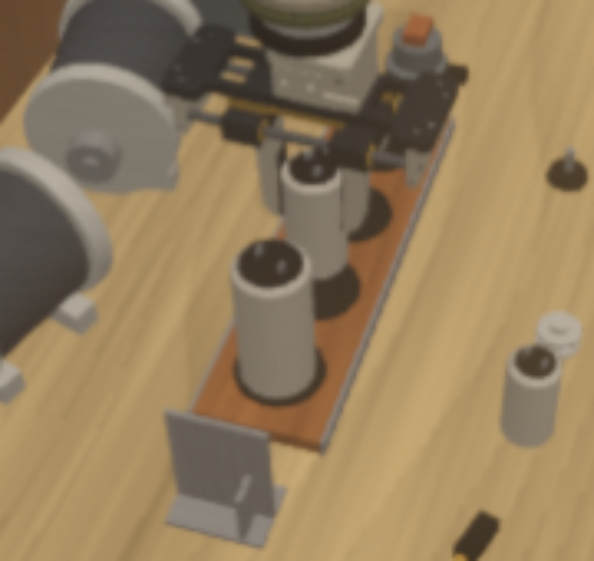

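Largest stands centred on its mark at crop (277,370), and the large one hangs upright over the next mark. I'll lower it.

```bash
python3 -m pendant '[[0,0.01,0.0012,0,0.3],[0,0.012,0,0,0.3],[0,0.006,0,0,0.3],[0,0.003,0,0,0.3],[0,0.001,0,0,0.3],[0,0.0007,0,0,0.3],[0,0,0,0,0.3],[0,0,0,0,0.3]]'
```

```text
t: 13.82
ee_pos: [0.6167, 0.0156, 0.06]
tcp_rot: [-90.0, 0.1, -0.1]
wrist_force: [-5.8, -0.9, 9.1]
finger_gap: 0.488
```

```bash
python3 -m pendant '[[0,-0.0005,0,0,0.55],[0,0,0,0,0.7],[0,0,0,0,1],[0,0,0,0,1],[0,0,0,0,1],[0,0,0,0,1],[0,-0.02,0,0,1],[0,-0.04,0,0,1],[0,-0.04,0,0,1],[0,-0.03,0,0,1],[0,0,0,0,1],[0,0,0,0,1]]'
python3 - <<'E'
from h import *
cyl((.6155,.0155),.023,.025,.1)
E
python3 -m pendant '[[-0.01,0,0.005,0,1],[-0.02,0,0.008,0,1],[-0.028,0,0.009,0,1],[-0.03,0,0.009,0,1],[-0.03,0,0.009,0,1],[-0.03,0,0.01,0,1],[-0.02,0,0.009,0,1],[-0.01,0,0.005,0,1],[-0.003,0,0,0,1],[0,0,0,0,1],[0,0,0,0,1]]'
```

```text
t: 14.82
ee_pos: [0.619, 0.0159, 0.1932]
tcp_rot: [-90.0, -0.3, -0.1]
wrist_force: [-0.4, 0.2, -0.2]
finger_gap: 0.997
side 271 base [0.6182 0.0156] tilt deg [0.2 0.2]
top 0
t: 15.83
ee_pos: [0.4362, 0.08, 0.189]
tcp_rot: [-90.0, 0.1, -0.1]
wrist_force: [-0.4, -0.6, 0.2]
finger_gap: 1.001
```

```bash
python3 -m pendant '[[-0.001,0.01,0,0,1],[0,0.03,0,0,1],[0,0.03,0,0,1],[0,0.03,0,0,1],[0,0.03,0,0,1],[0,0.017,0,0,1],[0,0.01,0,0,1],[0,0,0,0,1],[0,0,0,0,1]]'
```

```text
t: 16.58
ee_pos: [0.4352, 0.0801, 0.0327]
tcp_rot: [-90.0, 0.1, -0.1]
wrist_force: [-0.1, -1.0, 0.9]
finger_gap: 1.0
```

Run:
```python
from h import *
cyl((.4345,.080),.0195,.01,.068,('side',))
```

```text
side 260 base [0.4351 0.0796] tilt deg [-0.3  0.1]
```

```bash
python3 -m pendant '[[0,0,0,0,0.2],[0,0,0,0,0.2],[0,0,0,0,0.2],[0,0,0,0,0.2],[0,0,0,0,0.2],[0,0,0,0,0.2],[0,0,0,0,0.2],[0,0,0,0,0.2],[0,0,0,0,0.2],[0,0,0,0,0.2],[0,0,0,0,0.2]]'
```

```text
t: 17.55
ee_pos: [0.4352, 0.0803, 0.0329]
tcp_rot: [-90.0, 0.0, -0.1]
wrist_force: [-0.3, -0.6, 0.3]
finger_gap: 0.416
```

```bash
python3 -m pendant '[[0,-0.01,0,0,0.2],[0,-0.02,0,0,0.2],[0,-0.02,0,0,0.2],[0,0,-0.015,0,0.2],[0,0,-0.03,0,0.2],[0,0,-0.035,0,0.2],[0,0,-0.035,0,0.2],[0.01,0,-0.025,0,0.2],[0.02,0,-0.0115,0,0.2],[0.03,0,0,0,0.2],[0.035,0,0,0,0.2],[0.035,0,0,0,0.2]]'; python3 -m pendant '[[0.03,0,0,0,0.2],[0.015,0,0,0,0.2],[0.0095,0,0,0,0.2],[0,0,0,0,0.2],[0,0,0,0,0.2]]'
python3 - <<'E'
from h import *
cyl((.620,-.071),.0195,.06,.118,('side',))
E
```

```text
t: 18.55
ee_pos: [0.5663, -0.0721, 0.0835]
tcp_rot: [-90.0, -0.0, -0.2]
wrist_force: [1.1, -0.8, -0.6]
finger_gap: 0.416
t: 18.97
ee_pos: [0.6193, -0.0715, 0.083]
tcp_rot: [-90.0, 0.0, -0.1]
wrist_force: [0.1, 0.3, -1.9]
finger_gap: 0.413
side 324 base [ 0.621  -0.0726] tilt deg [0.1 1.5]
```

```bash
python3 -m pendant '[[0,0.01,0.001,0,0.2],[0,0.012,0,0,0.2],[0,0.006,0,0,0.2],[0,0.003,0,0,0.2],[0,0.0008,0,0,0.2],[0,0,0,0,0.2],[0,0,0,0,0.2]]'
```

```text
t: 19.6
ee_pos: [0.6189, -0.0705, 0.0508]
tcp_rot: [-90.0, 0.0, -0.1]
wrist_force: [-1.6, -0.0, 2.0]
finger_gap: 0.419
```

```bash
python3 -m pendant '[[0,0,0,0,0.48],[0,0,0,0,0.6],[0,0,0,0,0.8],[0,0,0,0,1],[0,0,0,0,1],[0,0,0,0,1],[0,-0.02,0,0,1],[0,-0.04,0,0,1],[0,-0.04,0,0,1],[0,-0.03,0,0,1],[0,0,0,0,1],[0,0,0,0,1]]'
python3 - <<'E'
from h import *
cyl((.620,-.071),.0195,.025,.085)
E
python3 -m pendant '[[-0.02,0,0.015,0,1],[-0.03,0,0.025,0,1],[-0.03,0,0.028,0,1],[-0.03,0,0.028,0,1],[-0.025,0,0.032,0,1],[-0.015,0,0.035,0,1],[-0.01,0,0.036,0,1],[-0.005,0,0.036,0,1],[-0.003,0,0.036,0,1],[0,0,0.036,0,1],[0,0,0.034,0,1],[0,0,0.018,0,1]]'; python3 -m pendant '[[0,0,0,0,1],[0,0,0,0,1]]'
```

```text
t: 20.6
ee_pos: [0.6214, -0.0709, 0.1845]
tcp_rot: [-90.1, -0.3, -0.1]
wrist_force: [-1.4, -0.3, -0.6]
finger_gap: 0.998
side 214 base [ 0.6205 -0.0715] tilt deg [-0.3  0.3]
top 19
t: 21.7
ee_pos: [0.4502, 0.2916, 0.1787]
tcp_rot: [-90.0, 0.2, -0.0]
wrist_force: [0.9, -1.1, 0.4]
finger_gap: 1.001
t: 21.87
ee_pos: [0.4507, 0.2888, 0.1788]
tcp_rot: [-90.1, 0.2, 0.0]
wrist_force: [-0.5, 0.7, -0.2]
finger_gap: 1.0
```

```bash
python3 -m pendant '[[0.0005,0.01,0,0,1],[0,0.03,0,0,1],[0,0.03,0,0,1],[0,0.03,0,0,1],[0,0.03,0,0,1],[0,0.018,0,0,1],[0,0.01,0,0,1],[0,0,0,0,1],[0,0,0,0,1]]'
python3 - <<'E'
from h import *
cyl((.4512,.2885),.016,.01,.05)
im,d=get_image('side'); cv2.imwrite('pics/c3.png',cv2.resize(im[250:390,210:360],None,fx=3.6,fy=3.6))
E
```

```text
t: 22.62
ee_pos: [0.4526, 0.2878, 0.0229]
tcp_rot: [-90.0, 0.0, -0.2]
wrist_force: [0.6, 0.3, 0.9]
finger_gap: 1.001
side 146 base [0.4516 0.2889] tilt deg [ 0.1 -0.3]
top 28 base [0.4507 0.2877] tilt deg [ 1.3 -0. ]
```

View pics/c3.png

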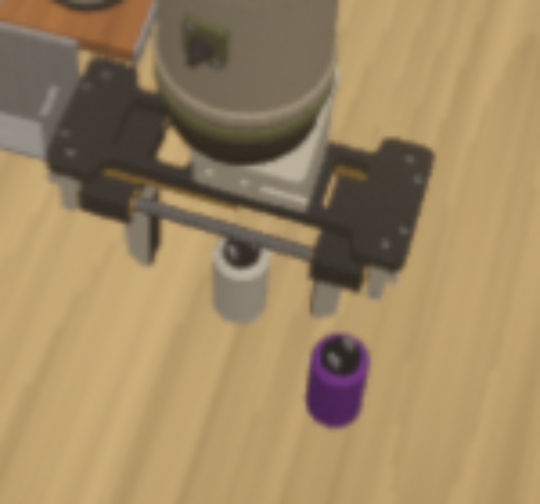

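White small cap at crop (240,285) is between the fingers and the purple one is clear. I'll grip it.

```bash
python3 -m pendant '[[-0.001,0,0.0005,0,1],[0,0,0,0,0.1],[0,0,0,0,0.1],[0,0,0,0,0.1],[0,0,0,0,0.1],[0,0,0,0,0.1],[0,0,0,0,0.1],[0,0,0,0,0.1],[0,0,0,0,0.1],[0,0,0,0,0.1],[0,0,0,0,0.1],[0,0,0,0,0.1]]'
```

```text
t: 23.77
ee_pos: [0.4516, 0.2893, 0.0231]
tcp_rot: [-90.0, 0.0, -0.1]
wrist_force: [0.2, -0.1, -0.3]
finger_gap: 0.334
```

```bash
python3 -m pendant '[[0,-0.01,0,0,0.1],[0,-0.03,0,0,0.1],[0,-0.03,0,0,0.1],[0,-0.01,-0.01,0,0.1],[0,0,-0.025,0,0.1],[0,0,-0.035,0,0.1],[0,0,-0.035,0,0.1],[0,0,-0.035,0,0.1],[0,0,-0.035,0,0.1],[0,0,-0.035,0,0.1],[0,0,-0.035,0,0.1],[0,0,-0.035,0,0.1]]'; python3 -m pendant '[[0,0,-0.035,0,0.1],[0,0,-0.035,0,0.1],[0,0,-0.035,0,0.1],[0.01,0,-0.03,0,0.1],[0.02,0,-0.02,0,0.1],[0.03,0,-0.01,0,0.1],[0.035,0,0,0,0.1],[0.035,0,0,0,0.1],[0.025,0,0,0,0.1],[0.015,0,0,0,0.1],[0,0,0,0,0.1],[0,0,0,0,0.1]]'
python3 - <<'E'
from h import *
cyl((.621,-.1555),.016,.09,.128,('side',))
E
```

```text
t: 24.77
ee_pos: [0.4509, 0.0077, 0.104]
tcp_rot: [-90.0, -0.1, -0.1]
wrist_force: [0.1, -0.0, -0.4]
finger_gap: 0.339
t: 25.77
ee_pos: [0.6208, -0.1559, 0.1032]
tcp_rot: [-90.0, 0.0, -0.1]
wrist_force: [-0.1, 0.2, -2.2]
finger_gap: 0.337
side 177 base [ 0.6226 -0.1573] tilt deg [-0.5  2.8]
```

```bash
python3 -m pendant '[[0.0005,0.015,0.001,0,0.1],[0,0.02,0,0,0.1],[0,0.015,0,0,0.1],[0,0.007,0,0,0.1],[0,0.003,0,0,0.1],[0,0.0015,0,0,0.1],[0,0.0005,0,0,0.1],[0,0,0,0,0.1],[0,0,0,0,0.1]]'
```

```text
t: 26.57
ee_pos: [0.622, -0.1553, 0.0424]
tcp_rot: [-90.0, -0.1, -0.1]
wrist_force: [-0.5, -0.3, -1.2]
finger_gap: 0.336
```

```bash
python3 -m pendant '[[0,0.001,0,0,0.1],[0,0.0005,0,0,0.1],[0,0,0,0,0.1],[0,0,0,0,0.1]]'
```

```text
t: 26.9
ee_pos: [0.6221, -0.1553, 0.0411]
tcp_rot: [-90.0, -0.1, -0.1]
wrist_force: [-1.2, -0.0, 6.1]
finger_gap: 0.337
```

Contact. I'll release, rise and back away.

```bash
python3 -m pendant '[[0,0,0,0,0.4],[0,0,0,0,0.5],[0,0,0,0,0.7],[0,0,0,0,1],[0,0,0,0,1],[0,0,0,0,1],[0,-0.02,0,0,1],[0,-0.04,0,0,1],[0,-0.04,0,0,1],[0,-0.04,0,0,1],[0,-0.02,0,0,1],[0,0,0,0,1]]'; python3 -m pendant '[[-0.01,0,-0.01,0,1],[-0.02,0,-0.025,0,1],[-0.02,0,-0.03,0,1],[-0.02,0,-0.03,0,1],[-0.02,0,-0.03,0,1],[-0.02,0,-0.03,0,1],[-0.02,0,-0.03,0,1],[-0.02,0,-0.03,0,1],[-0.02,0,-0.02,0,1],[-0.01,0,-0.01,0,1],[0,0,0,0,1],[0,0,0,0,1]]'
python3 - <<'E'
from h import *
for g,r,h in(((.6155,.1),.0275,.11),((.617,.0155),.023,.09),((.62,-.071),.0195,.072),((.622,-.1555),.016,.055)): cyl(g,r,.025,.015+h)
im,d=get_image('side'); a=cv2.resize(im[130:300,190:310],None,fx=3.3,fy=3.3)
im,d=get_image('top'); b=cv2.resize(im[140:220,200:400],None,fx=2,fy=2)
b=cv2.copyMakeBorder(b,0,a.shape[0]-b.shape[0],0,0,cv2.BORDER_CONSTANT); cv2.imwrite('pics/end.png',np.hstack([a,b]))
E
```

```text
t: 27.9
ee_pos: [0.6247, -0.1562, 0.2076]
tcp_rot: [-90.2, -0.6, -0.1]
wrist_force: [1.2, -0.6, 0.2]
finger_gap: 0.997
t: 28.9
ee_pos: [0.4397, -0.3994, 0.1982]
tcp_rot: [-89.9, 0.1, -0.2]
wrist_force: [0.2, -0.2, -1.2]
finger_gap: 1.0
side 682 base [0.6172 0.0999] tilt deg [-0.1 -0. ]
top 150 base [0.6139 0.1005] tilt deg [0.4 0.1]
side 302 base [0.6185 0.016 ] tilt deg [-0.4 -0. ]
top 106 base [0.6151 0.0165] tilt deg [-0.1  0. ]
side 217 base [ 0.6206 -0.0711] tilt deg [-0.2 -0.1]
top 83 base [ 0.6175 -0.0709] tilt deg [-0.3  0.2]
side 133 base [ 0.6239 -0.156 ] tilt deg [-0.7 -1.1]
top 62 base [ 0.6204 -0.1569] tilt deg [ 0.3 -0.1]
```

View pics/end.png

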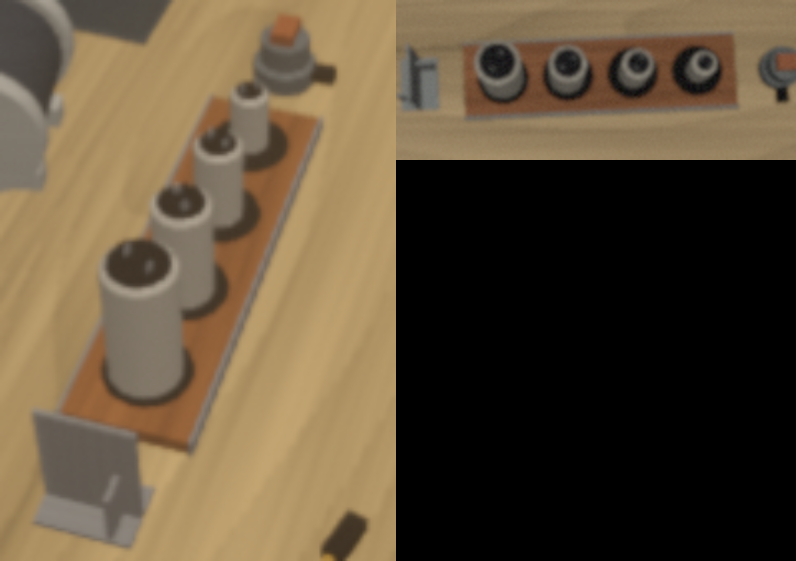

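All four stand upright in order of size from the bracket, within about 2 mm of the mark centres in each camera. I'll hand in.

```bash
python3 -c "
from h import *
print(arm.sign_off())"
```

```text
the job is handed in; nothing more can be done
None
```

All four white capacitors now stand upright and free on the plank in order of size, with the largest on the mark nearest the bracket. I handed the job in at about 29 s on the robot's clock.

- **Position and tilt:** in my last check, each capacitor was within about 3 mm of its mark's centre in both cameras. The fitted tilts were about 1° or less. The two cameras disagree by about 3 mm in x, for the capacitors and the marks alike.
- **Forces and disturbance:** the highest wrist force I read was about 11 N, when setting down the second largest. No capacitor was knocked over, and I left the purple look-alike where it was.
- **Failed checks:** while the arm was in the way, the top camera could not give a reading on some mid-job checks. It gave one for every capacitor at the end.

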